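# One fresh mixing pot from the nested stack

### The job

Get the bench ready for mixing a colour: lift the dust cover off the stack of nested mixing pots and lay it knob up on the cork mat, then take only the top (orange) pot straight up off the stack, without bringing the next pot up with it, and stand it gently upright in the middle of the scale's weighing plate. Then put the cover back on the pots that remain on their wooden disc, so that it sits flat on the white pot, and finally press the scale's red zero button fully down and let it go. Leave the paint tin, the jar and the brush alone.

Things in the scene. Friction and masses are not known exactly. Their poses are not given: they have to be found in the camera images.
- stand: fixed round wooden disc on the bench, diameter 104, 8 high, on which the stack of pots stands, centred. Origin: centre of its underside. Nested pots stand on ribs inside the pot below: each rim is 24 above the next, 10 clear between collars, walls with about 2 of play all round.
- pot_top: orange mixing pot, 60 high, tapering out from diameter 42 at the foot to 59, then an upright rim collar of diameter 66 from 46 above the foot to the rim; wall 2.5; about 45 g. Origin: centre of its underside; z up. Top of the stack of three at the start. A finger reaching more than 24 below its rim also takes the next pot's collar.
- pot_mid: white mixing pot, 60 high, tapering out from diameter 42 at the foot to 59, then an upright rim collar of diameter 66 from 46 above the foot to the rim; wall 2.5; about 45 g. Origin: centre of its underside; z up. Nested in the blue pot, its foot 24 above the blue one's; the orange pot is nested in it at the start.
- pot_low: blue mixing pot, 60 high, tapering out from diameter 42 at the foot to 59, then an upright rim collar of diameter 66 from 46 above the foot to the rim; wall 2.5; about 45 g. Origin: centre of its underside; z up. Bottom pot of the stack, stands on the wooden disc.
- cover: dust cover: grey disc, diameter 76, 5 thick, upright black knob (diameter 20, 30 tall) on top, and below a tapered boss 6 deep (diameter 54 to 44) that drops into a pot's mouth (61). About 60 g. Origin: centre of the boss's underside; z up; knob from 11 to 41 above it. Seated, its origin is 54 above the pot's origin; at the start it sits on the orange pot.
- mat: fixed square cork mat 130 x 130, 4 thick, lying on the bench: parking place for the cover. Origin: centre of its underside.
- scale: fixed white bench scale, 200 (its x) by 150 (its y), 30 high, with a round steel weighing plate (diameter 116, top 38 above the bench) centred 35 from the middle towards its +x, a dark display and a red button near its -x edge. Origin: centre of its underside.
- scale_plate (a point): centre of the top face of the scale's weighing plate, 38 above the bench.
- zero_button_top (a point): centre of the top of the scale's red round zero button, diameter 24; it moves down with the button. z up.
- zero_button (a joint): travel of the zero button in m: 0 released, 0.006 fully down; springs back; about 4 N presses it fully.
- paint_tin: bystander: closed paint tin with a yellow band, diameter 72, height 75, upright on the bench. Origin: centre of its underside.
- varnish_jar: bystander: closed amber jar, diameter 54, height 70, upright on the bench. Origin: centre of its underside.
- brush: bystander: paint brush 160 long lying on the bench along its own x, about 25 high at most.

How it is judged:
On the way, in this order (a step that is already met when the one before it is completed fails the run):
1. the cover lies knob up on the cork mat, let go (horizontal distance between cover and mat below 0.05 m and z of cover in the frame of mat below 0.009 m and angle between cover's own z axis and vertical below 0.08 rad and contact force between the fingers and cover below 0.1 N), for 0.2 s.
2. the orange pot stands upright on the weighing plate, let go, the other two still nested on the disc (horizontal distance between pot_top and scale_plate below 0.025 m and z of pot_top in the frame of scale between 0.033 and 0.043 m and angle between each of pot_top, pot_mid, pot_low's own z axis and vertical below 0.08 rad and horizontal distance between each of pot_mid, pot_low and stand below 0.015 m and z of pot_mid in the frame of stand between 0.027 and 0.037 m and z of pot_low in the frame of stand between 0.003 and 0.013 m and contact force between the fingers and pot_top below 0.1 N), for 0.2 s.
3. the cover sits flat on the white pot, let go (horizontal distance between cover and pot_mid below 0.01 m and z of cover in the frame of pot_mid between 0.049 and 0.059 m and angle between each of cover, pot_mid, pot_low's own z axis and vertical below 0.08 rad and horizontal distance between each of pot_mid, pot_low and stand below 0.015 m and z of pot_mid in the frame of stand between 0.027 and 0.037 m and z of pot_low in the frame of stand between 0.003 and 0.013 m and contact force between the fingers and cover below 0.1 N), for 0.2 s.
4. the zero button is pressed down with the pot on the plate (horizontal distance between pot_top and scale_plate below 0.025 m and z of pot_top in the frame of scale between 0.033 and 0.043 m and angle between pot_top's own z axis and vertical below 0.08 rad and value of joint zero_button above 0.0045 m), for 0.05 s.
At the end, for the whole second after the job is handed in: Orange pot upright (0.08 rad), still, within 25 mm of the plate centre; blue and white pots nested upright within 15 mm of the disc centre; cover flat (0.08 rad, 5 mm in height) on the white pot, within 10 mm of its centre; zero button released (horizontal distance between pot_top and scale_plate below 0.025 m and z of pot_top in the frame of scale between 0.033 and 0.043 m and angle between each of pot_top, pot_mid, pot_low, cover's own z axis and vertical below 0.08 rad and horizontal distance between each of pot_mid, pot_low and stand below 0.015 m and z of pot_mid in the frame of stand between 0.027 and 0.037 m and z of pot_low in the frame of stand between 0.003 and 0.013 m and horizontal distance between cover and pot_mid below 0.01 m and z of cover in the frame of pot_mid between 0.049 and 0.059 m and value of joint zero_button below 0.002 m and linear speed of each of pot_top, pot_mid, pot_low, cover below 0.02 m/s); the robot touches nothing.
It fails at once if the white pot is drawn more than 10 mm up out of the blue one, or the blue one more than 10 mm off the disc (z of pot_mid in the frame of stand above 0.042 m or z of pot_low in the frame of stand above 0.018 m).
It fails at once if the scale is struck: more than 40 N on it from the pot, or more than 40 N from the robot (contact force between any of pot_top, the arm, the fingers and scale above 40 N).
It fails at once if the paint tin, jar or brush is moved by more than 25 mm (distance of any of paint_tin, varnish_jar, brush from where it was at the start of the episode above 0.025 m).
It also fails if it takes over 72 s, if anything falls off the work surface, if the arm or the gripper's body presses on something with over 40 N, if the wrist force passes 120 N, or if a joint passes its speed limit or range.

### The arm

A 6-joint arm with a two-finger parallel gripper is mounted at the origin on the work surface. World frame = base frame: x ahead of the robot, y to its left, z up, the work surface at z = 0. Lengths are in m, angles in rad, forces in N, time in s.
With the tool pointing down it reaches from about 0.35 to 0.85 m from the base axis. Payload 8.1 kg.
Tool frame: the origin (TCP) lies on the mounting face of the last link; the fingertips stand 173 mm ahead of it and the grasp point (between the pads) lies 155 mm ahead of it; z points along the fingers, y is the direction in which the jaws open and shut (so a half turn about z gives the same grasp; the last joint's range is limited). The gripper opens to 85 mm and grips with 20 to 120 N. Pads are 22 mm wide; open, the fingers measure 114 mm over their backs; the gripper's body (76 mm by 85 mm) begins 54 mm behind the grasp point. The pads swing forward as they close: fully open they stand 13 mm farther back than shut.
Start: joints at [1.197, 0.13, 1.488, -0, 1.523, -0.085], TCP at [0.171, 0.575, 0.405] pointing down, gripper open.
Joint ranges: [-2.96, 2.96], [-0.89, 2.26], [0.02, 2.5], [-1.34, 4.48], [0, 2.73], [-2.66, 2.66]. Speed limits (rad/s): [2.39, 2.39, 2.79, 3.14, 3.14, 3.14].

### API

Orientations are given as a unit quaternion [w, x, y, z].
In Python, from cell import ctrl, vision gives the robot as it stands.
- The arm moves only by the tool play_rows, never from a script. Its argument "increments" is text: rows parted by semicolons, each of 7 numbers parted by spaces: the shift along the world's x, y, z in cm, then the turn, a rotation vector about the world's x, y, z in rad, then the finger opening in cm, from 0 to 8.54. In form: dx dy dz ax ay az fingers; .... A call has exactly 5 rows; each row is the pose to reach, as a shift and turn from the pose commanded when the call began; what a row does not reach only later rows make up. A row lasts 1/12 s, in which the tool goes at most 41.7 mm and 7.16 degrees, less where a joint would pass 70% of its speed; a pose out of reach is approached as far as the arm can. A call with a gripper value outside its range is refused whole. The fingers move at their own pace and stop on an object; "force" is the grip in N (left out, the last holds). Time passes only in rows, so rows that repeat a pose let the fingers close, or fill a call up. It gives the time, the measured TCP pose, the force and the opening at its end, in the units of the state.
- ctrl.read_state(): the state, without advancing time (a new reading comes with each control period).
- vision.read_camera(name): name is "scene" or "top" or "wrist"; returns a dict with "img" (420x560x3 uint8, blue, green, red), "z_map" (420x560 float32, m along the optical axis (not along the pixel's ray), 0 where there is no reading), "intrinsics" (3x3 intrinsics, pixels), "R" (3x3) and "t" (3): a world point X has camera coordinates R X + t. Camera axes: x right, y down, z forward; pixel columns grow to the right and rows downward; lengths in m; the calibration is good to about 2 mm. The wrist camera is an equidistant fisheye: a pixel r from the principal point sees the ray r / f radians off the axis. A picture is of the moment at which its call begins.
- ctrl.close_job(): hands the job in, once; it reports no verdict.
Trained networks look in the newest picture that a camera, given by its name, has taken for a name from the list of things; names that differ only in an ending like _2 or _b are one class to them, and where a whole thing is asked for, a point or a joint stands for the part that bears it (a point fixed in the world has none). Each returns a list of dicts, best first, with "conf" (0 to 1); they miss things now and then, are a little off and sometimes report something else, mostly with a low value. They report only what shows in the picture. A call takes as long as a camera call.
- vision.find_in(camera, label): "rect" ([left, top, right, bottom] in pixels, round what is visible of it).
The state is a dict: "clock": time; "qpos": joint angles; "joint_velocities": joint speeds; "tau": joint torques, N m; "tcp_pos": TCP position; "orientation": TCP orientation; "wrist_force": force on the tool from outside, world axes, zero at the start; "moment": the same for the moment, N m; "opening": finger opening in m.
Only numpy, scipy, OpenCV 4.12 (cv2) and the standard library are available. Lean on these libraries where they do the work, as an engineer would, in place of code of your own. Each camera call takes 0.05 s, during which the arm holds its last target.

## Working session

There is one attempt and no reset: what is moved stays moved. The work goes in short steps, Python scripts to look and compute and a tool call to move; the robot and the scene stay as the last step left them, time stands still between calls to the robot, and variables do not carry over. Pictures are saved under pics/ and viewed, and the job is handed in when it is done.

Besides the shell and the picture viewer there is one more tool, called after ">>>" by a JSON object that holds its "op" and its "data". play_rows: Moves the arm, as the interface text tells. Its arguments: {"type":"object","properties":{"increments":{"type":"string"},"force":{"type":"number"}},"required":["increments"]}

```bash
mkdir -p pics; ls; cat > h.py <<'E'
import numpy as np, cv2
from cell import ctrl, vision
def cam(n,save=None):
    c=vision.read_camera(n)
    if save: cv2.imwrite('pics/'+save,c['img'])
    return c
def pts(c):
    z=c['z_map'];K=c['intrinsics'];v,u=np.indices(z.shape)
    X=np.stack([(u-K[0,2])/K[0,0]*z,(v-K[1,2])/K[1,1]*z,z],-1)
    P=(X-c['t'])@c['R']
    P[z<=0]=np.nan
    return P
E
python3 - <<'E'
from h import *
s=cam('scene','scene0.png');t=cam('top','top0.png')
print(t['R'],t['t'],t['intrinsics']);print(s['R'],s['t'])
st=ctrl.read_state();print(st['clock'],st['tcp_pos'],st['orientation'],st['opening'])
np.savez('c0.npz',Ps=pts(s),Pt=pts(t),it=t['img'],is_=s['img'])
for n in ['stand','pot_top','cover','mat','scale','zero_button_top','paint_tin','varnish_jar','brush']:
    for d in vision.find_in('top',n)[:1]: print(n,d)
E
```

```text
pics
[[-0.02327052 -0.9997133   0.00563996]
 [-0.98679897  0.02206478 -0.1604398 ]
 [ 0.16026936 -0.00929902 -0.98702951]] [-0.01411581  0.61961675  1.06624082] [[502.40152112   0.         278.06386998]
 [  0.         502.40152112 206.86917405]
 [  0.           0.           1.        ]]
[[-0.82349312  0.56725641 -0.00890233]
 [ 0.31376691  0.44231373 -0.84018384]
 [-0.47266204 -0.69467887 -0.5422286 ]] [ 0.51772138 -0.09579056  1.3145383 ]
0.1 [0.17078608 0.57496046 0.40370743] [-1.95653738e-04  1.43909382e-01  9.89590489e-01 -8.46445052e-04] 0.08527811201552096
stand {'rect': [242.2, 227.1, 283.4, 266.9], 'conf': 0.64}
cover {'rect': [242.9, 222.4, 278.2, 261.3], 'conf': 0.73}
mat {'rect': [371.9, 210.2, 434.6, 277.9], 'conf': 0.67}
scale {'rect': [94.2, 209.8, 170.3, 300.3], 'conf': 0.8}
zero_button_top {'rect': [142.1, 280.1, 152.6, 295.3], 'conf': 0.67}
paint_tin {'rect': [331.6, 141.7, 366.8, 181.1], 'conf': 0.75}
varnish_jar {'rect': [164.6, 148.2, 189.9, 178.0], 'conf': 0.61}
brush {'rect': [259.3, 128.1, 282.7, 195.2], 'conf': 0.6}
```

View pics/top0.png

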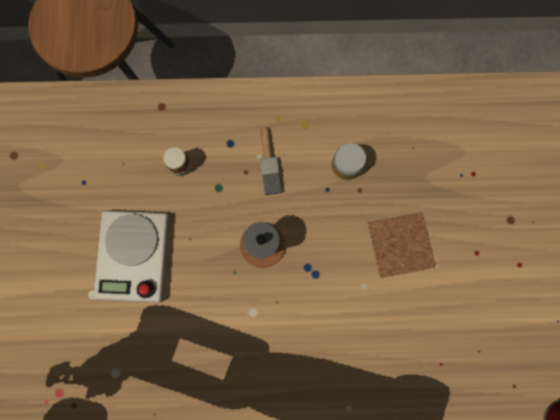

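View pics/scene0.png

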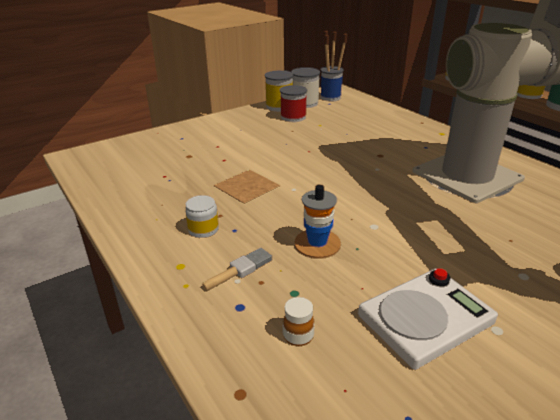

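```bash
python3 - <<'E'
from h import *
d=np.load('c0.npz');P=d['Pt']
def near(r,m=12):
    l,t,rr,b=[int(x) for x in r]
    return P[t-m:b+m,l-m:rr+m].reshape(-1,3)
def fit(Q,zl,zh,n):
    q=Q[(Q[:,2]>zl)&(Q[:,2]<zh)]
    if len(q)<5: print(n,len(q));return
    r=cv2.minAreaRect((q[:,:2]*1000).astype(np.float32)); c=cv2.minEnclosingCircle((q[:,:2]*1000).astype(np.float32))
    print(n,len(q),'z',np.median(q[:,2]),'mean',q[:,:2].mean(0),'rect',r,'circ',c)
st=near([242,222,283,266])
print(np.sort(st[:,2])[-30:])
fit(st,.155,.20,'knob');fit(st,.12,.135,'disc')
fit(near([372,210,434,278],15),.002,.008,'mat')
s=near([94,210,170,300],15)
fit(s,.025,.033,'scale');fit(s,.035,.041,'plate');fit(s,.031,.06,'plate+');
b=near([142,280,152,295],0);fit(b,.031,.06,'button')
fit(near([331,141,367,181]),.07,.09,'tin');fit(near([164,148,190,178]),.06,.08,'jar');fit(near([259,128,283,195]),.006,.04,'brush')
E
```

```text
[0.15120489 0.15131996 0.15148891 0.15155753 0.15162568 0.15172381
 0.15173648 0.15201419 0.15202884 0.15210938 0.15210994 0.15288636
 0.15331613 0.15505077        nan        nan        nan        nan
        nan        nan        nan        nan        nan        nan
        nan        nan        nan        nan        nan        nan]
knob 1
disc 418 z 0.12125028450713132 mean [0.54066975 0.00994198] rect ((539.95361328125, 8.849720001220703), (72.009033203125, 72.70000457763672), 14.425137519836426) circ ((540.4466552734375, 9.117246627807617), 37.46719741821289)
mat 2524 z 0.003566020908565872 mean [ 0.53377277 -0.30957322] rect ((537.1605224609375, -312.4386901855469), (214.83145141601562, 223.23902893066406), 88.57769012451172) circ ((538.3654174804688, -308.0602722167969), 151.08377075195312)
scale 3326 z 0.02892276855438814 mean [0.50539655 0.30371432] rect ((521.5020141601562, 302.1350402832031), (149.4364471435547, 199.0449676513672), 86.09391784667969) circ ((521.5679931640625, 303.0986328125), 121.26094818115234)
plate 1777 z 0.03722125741468981 mean [0.54912479 0.29793838] 
[... 643 characters left out ...]

tin 646 z 0.07377154608536382 mean [ 0.72345965 -0.19171946] rect ((723.6885375976562, -192.057861328125), (63.90816879272461, 63.11381912231445), 1.458098292350769) circ ((723.9482421875, -191.77407836914062), 33.066776275634766)
jar 372 z 0.06851401155771512 mean [0.73245419 0.19887853] rect ((733.2420043945312, 199.18035888671875), (46.32796859741211, 46.53128433227539), 17.535175323486328) circ ((732.9843139648438, 199.16864013671875), 24.15287208557129)
brush 888 z 0.016924265119134932 mean [ 0.72274678 -0.01090147] rect ((736.3516235351562, -4.295246124267578), (74.19075012207031, 159.08546447753906), 86.05381774902344) circ ((737.045654296875, -10.189212799072266), 80.70567321777344)
```

The top view shows the stack at about (262,242), the mat at (401,244), the scale's plate at (131,239), the button at (146,289), the tin at (349,160), the jar at (176,160) and the brush at (270,160). I'll refine the centres next.

```bash
python3 - <<'E'
from h import *
d=np.load('c0.npz')
from scipy.optimize import least_squares
for k,ik in (('Pt','it'),('Ps','is_')):
    P=d[k];I=cv2.cvtColor(d[ik],cv2.COLOR_BGR2HSV).reshape(-1,3);Q=P.reshape(-1,3)
    with np.errstate(invalid='ignore'):
        box=lambda x,y,r,zl,zh:(np.abs(Q[:,0]-x)<r)&(np.abs(Q[:,1]-y)<r)&(Q[:,2]>zl)&(Q[:,2]<zh)
        f=lambda q:cv2.minEnclosingCircle((q[:,:2]*1000).astype(np.float32))
        for n,m in (('knobtop',box(.54,.009,.06,.147,.156)),('coverdisc',box(.54,.009,.06,.1185,.124)),('stand',box(.54,.009,.08,.005,.011)),('plate',box(.556,.30,.065,.0345,.041)),('button',box(.45,.2614,.03,.043,.055))):
            q=Q[m]; print(k,n,len(q),f(q),q.mean(0)*1000,(q[:,:2].min(0)+q[:,:2].max(0))*500)
        m=box(.54,-.31,.1,-.01,.01)
        mm=np.zeros(len(Q),np.uint8); mm[m&(I[:,2]<150)]=1
    q=Q[box(.54,-.31,.11,-.01,.012)&(Q[:,2]>.0022)]
    if len(q): print('mat',(np.percentile(q[:,:2],2,0)),(np.percentile(q[:,:2],98,0)))
    b=Q[box(.45,.2614,.03,.03,.06)&((I[:,0]<8)|(I[:,0]>172))&(I[:,1]>150)&(I[:,2]>90)];print('red',len(b),b.mean(0),b.min(0),b.max(0))
# mat corners from top image pixel
t=vision.read_camera('top');K=t['intrinsics']
for u,v in ((368,221),(423,213),(434,268),(381,277),(401,244.5)):
    r=t['R'].T@np.linalg.inv(K)@[u,v,1];o=-t['R'].T@t['t'];s=(.004-o[2])/r[2];print(u,v,o+s*r)
E
```

```text
Pt knobtop 72 ((540.8585815429688, 9.027442932128906), 9.620682716369629) [540.54455847   8.84246343 149.72353149] [540.69236506   9.31546486]
Pt coverdisc 716 ((540.678955078125, 9.099968910217285), 37.76655960083008) [539.95420974   9.01429139 120.45042668] [540.68534945   9.16240977]
Pt stand 428 ((555.2687377929688, 6.793437957763672), 85.82080841064453) [521.83485167   2.9104906    7.34461302] [541.15747978   6.79343593]
Pt plate 1756 ((565.7536010742188, 300.6568908691406), 67.05020141601562) [556.10840419 299.81516506  37.18986058] [555.7242465  299.68019227]
Pt button 116 ((446.2913513183594, 264.6040954589844), 18.904342651367188) [446.77635887 265.02117432  49.52771224] [445.90542393 264.07252363]
mat [ 0.44386271 -0.4039558 ] [ 0.6311343  -0.21596552]
red 94 [0.44582451 0.26743669 0.04950509] [0.43507886 0.25623205 0.03898896] [0.45663391 0.28063    0.0549191 ]
Ps knobtop 48 ((541.801025390625, 10.953073501586914), 10.715452194213867) [541.99754487  12.89361973 150.12474307] [541.21084795  10.81895041]
Ps coverdisc 453 ((540.8164672851562, 11.655405044555664), 39.433162689
[... 205 characters left out ...]
11.97342014]
Ps plate 2543 ((555.7833862304688, 303.0758056640625), 59.21808624267578) [558.64563411 305.65382809  37.98551132] [556.52742084 303.02721612]
Ps button 131 ((448.6542663574219, 270.9339294433594), 18.386503219604492) [450.25891652 269.76564458  49.62976867] [447.53991159 270.44031435]
mat [ 0.46921036 -0.37118384] [ 0.59977655 -0.23899299]
red 110 [0.44851613 0.26999203 0.05025059] [0.42770628 0.25010076 0.03969773] [0.45882024 0.28047005 0.05419605]
368 221 [ 0.58896251 -0.23531898  0.004     ]
423 213 [ 0.60474689 -0.36366394  0.004     ]
434 268 [ 0.47789492 -0.37990824  0.004     ]
381 277 [ 0.46043459 -0.25814428  0.004     ]
401 244.5 [ 0.5330316  -0.30813058  0.004     ]
```

>>> {"op": "play_rows", "data": {"increments": "1.8 -2.8 0 0 0 0 8.5;3.7 -5.6 0 0 0 0 8.5;5.5 -8.5 0 0 0 0 8.5;7.4 -11.3 0 0 0 0 8.5;9.2 -14.1 0 0 0 0 8.5"}}

```text
clock: 1.02
tcp_pos: [0.2634, 0.4328, 0.4048]
orientation: [0.0, 0.144, 0.99, 0.0]
wrist_force: [0.5, -0.3, 0.1]
opening: 0.0852
```

>>> {"op": "play_rows", "data": {"increments": "1.8 -2.8 0 0 0 0 8.5;3.7 -5.6 0 0 0 0 8.5;5.5 -8.5 0 0 0 0 8.5;7.4 -11.3 0 0 0 0 8.5;9.2 -14.1 0 0 0 0 8.5"}}

```text
clock: 1.43
tcp_pos: [0.3554, 0.2917, 0.405]
orientation: [0.0, 0.144, 0.99, 0.0]
wrist_force: [0.0, 0.9, 0.5]
opening: 0.0853
```

>>> {"op": "play_rows", "data": {"increments": "1.8 -2.8 0 0 0 0 8.5;3.7 -5.6 0 0 0 0 8.5;5.5 -8.5 0 0 0 0 8.5;7.4 -11.3 0 0 0 0 8.5;9.2 -14.1 0 0 0 0 8.5"}}

```text
clock: 1.85
tcp_pos: [0.4475, 0.1505, 0.405]
orientation: [0.0, 0.144, 0.99, 0.0]
wrist_force: [0.3, 1.5, -0.5]
opening: 0.085
```

>>> {"op": "play_rows", "data": {"increments": "1.8 -2.8 0 0 0 0 8.5;3.7 -5.6 0 0 0 0 8.5;5.5 -8.5 0 0 0 0 8.5;7.4 -11.3 0 0 0 0 8.5;9.2 -14.1 0 0 0 0 8.5"}}

```text
clock: 2.27
tcp_pos: [0.5396, 0.0095, 0.4049]
orientation: [0.0, 0.144, 0.99, 0.0]
wrist_force: [1.1, 1.3, 0.6]
opening: 0.0849
```

```bash
python3 - <<'E'
from h import *
w=cam('wrist','w1.png');K=w['intrinsics'];print(K,-w['R'].T@w['t'],w['R'])
z=w['z_map'];print(np.nanmin(z[z>0]))
v,u=np.indices(z.shape);dx=u-K[0,2];dy=v-K[1,2];r=np.hypot(dx,dy);th=r/K[0,0]
s=np.where(r>0,np.tan(th)/np.maximum(r,1e-9),1/K[0,0])
X=np.stack([dx*s*z,dy*s*z,z],-1);P=(X-w['t'])@w['R'];P=P[z>0]
f=lambda q:cv2.minEnclosingCircle((q[:,:2]*1000).astype(np.float32))
b=(np.abs(P[:,0]-.54)<.06)&(np.abs(P[:,1]-.01)<.06)
for lo,hi in((.147,.155),(.117,.124)):
    q=P[b&(P[:,2]>lo)&(P[:,2]<hi)];print(len(q),f(q) if len(q) else '',q.mean(0),(q.min(0)+q.max(0))/2)
E
```

```text
[[325.1922621    0.         278.98306371]
 [  0.         325.1922621  209.25444628]
 [  0.           0.           1.        ]] [0.47816334 0.0286402  0.37519309] [[ 2.85001596e-01  9.58526687e-01 -8.25235490e-04]
 [ 9.25486528e-01 -2.74953367e-01  2.60528947e-01]
 [ 2.49497047e-01 -7.50149101e-02 -9.65465684e-01]]
0.050000086
581 ((541.5711059570312, 9.246837615966797), 9.954991340637207) [0.54085561 0.00940639 0.15192366] [0.54161954 0.00922824 0.1506072 ]
5785 ((541.8092651367188, 9.61452579498291), 38.00107955932617) [0.53969967 0.01016234 0.12220034] [0.54155947 0.00952372 0.12110942]
```

View pics/w1.png

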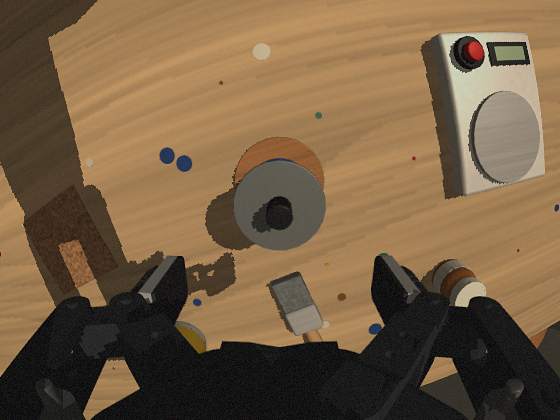

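The wrist picture shows the knob at (279,212), roughly midway between the fingers at (165,280) and (395,280). The stack axis comes out at about (0.541, 0.0097).

>>> {"op": "play_rows", "data": {"increments": "0.1 0 -2.5 0 0 0 6;0.1 0 -5 0 0 0 6;0.1 0 -7.5 0 0 0 6;0.1 0 -9.5 0 0 0 6;0.1 0 -10.5 0 0 0 6", "force": 25}}

```text
clock: 2.73
tcp_pos: [0.5388, 0.0112, 0.2965]
orientation: [-0.002, 0.144, 0.99, -0.0]
wrist_force: [-0.8, 0.5, -0.8]
opening: 0.0598
```

>>> {"op": "play_rows", "data": {"increments": "0 0 0 0 0 0 4;0 0 0 0 0 0 3;0 0 0 0 0 0 2.4;0 0 0 0 0 0 1;0 0 0 0 0 0 1"}}

```text
clock: 3.15
tcp_pos: [0.5406, 0.0112, 0.3016]
orientation: [0.002, 0.144, 0.99, 0.0]
wrist_force: [-0.5, -0.8, 3.0]
opening: 0.019
```

>>> {"op": "play_rows", "data": {"increments": "0 0 0 0 0 0 1;0 0 0 0 0 0 1;0 0 0 0 0 0 1;0 0 0 0 0 0 1;0 0 0 0 0 0 1"}}

```text
clock: 3.57
tcp_pos: [0.5406, 0.0112, 0.3015]
orientation: [0.002, 0.144, 0.99, 0.0]
wrist_force: [-1.6, 0.8, 6.1]
opening: 0.019
```

>>> {"op": "play_rows", "data": {"increments": "0 0 0.3 0 0 0 1;0 0 0.8 0 0 0 1;0 0 1.5 0 0 0 1;0 0 2.5 0 0 0 1;0 0 3.5 0 0 0 1"}}

```text
clock: 3.98
tcp_pos: [0.5398, 0.0112, 0.3355]
orientation: [-0.0, 0.144, 0.99, -0.0]
wrist_force: [0.3, -1.0, 0.0]
opening: 0.0187
```

```bash
python3 - <<'E'
from h import *
w=cam('wrist','w2.png');s=cam('scene','s2.png')
print(ctrl.read_state()['tcp_pos'],ctrl.read_state()['wrist_force'])
cv2.imwrite('pics/b2.png',np.hstack([cv2.resize(w['img'],(400,300)),s['img'][100:400,200:600]]))
E
```

```text
[0.54070782 0.01112292 0.33764895] [ 0.57877401  0.65894691 -0.95009186]
```

View pics/b2.png

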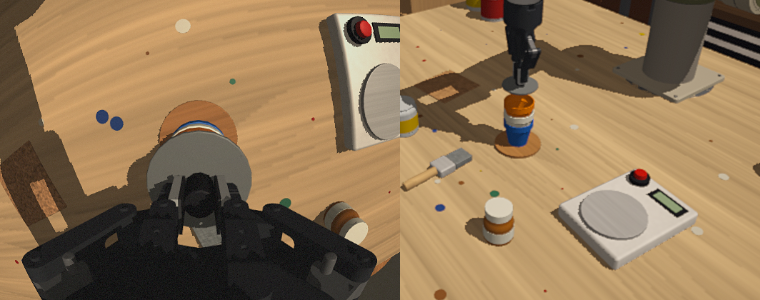

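The cover is held upright about 3.5 cm above the stack, and the pots are undisturbed in the scene panel at (518,120). Next I carry it to the mat.

>>> {"op": "play_rows", "data": {"increments": "0 -2 0 0 0 0 1;-0.1 -5.5 0 0 0 0 1;-0.2 -9 0 0 0 0 1;-0.3 -12.5 0 0 0 0 1;-0.4 -16 0 0 0 0 1"}}

```text
clock: 4.5
tcp_pos: [0.5356, -0.1502, 0.3348]
orientation: [0.0, 0.144, 0.99, -0.0]
wrist_force: [0.3, 0.5, -1.5]
opening: 0.0188
```

>>> {"op": "play_rows", "data": {"increments": "0 -3.5 0 0 0 0 1;-0.1 -7 -1 0 0 0 1;-0.2 -10.5 -2 0 0 0 1;-0.3 -14 -3.5 0 0 0 1;-0.3 -16 -5 0 0 0 1"}}

```text
clock: 4.92
tcp_pos: [0.5323, -0.3125, 0.2848]
orientation: [0.001, 0.145, 0.989, -0.001]
wrist_force: [0.1, 1.5, -0.7]
opening: 0.0191
```

>>> {"op": "play_rows", "data": {"increments": "0 0 -2 0 0 0 1;0 0 -4 0 0 0 1;0 0 -6 0 0 0 1;0 0 -7 0 0 0 1;0 0 -7.5 0 0 0 1"}}

```text
clock: 5.33
tcp_pos: [0.532, -0.3083, 0.2073]
orientation: [-0.002, 0.144, 0.99, 0.001]
wrist_force: [0.3, 0.0, -0.5]
opening: 0.0188
```

Now I lower it slowly until it touches the mat.

>>> {"op": "play_rows", "data": {"increments": "0 0 -0.3 0 0 0 1;0 0 -0.6 0 0 0 1;0 0 -0.8 0 0 0 1;0 0 -1 0 0 0 1;0 0 -1.1 0 0 0 1"}}

```text
clock: 5.75
tcp_pos: [0.5332, -0.3089, 0.1994]
orientation: [0.001, 0.144, 0.99, -0.0]
wrist_force: [-0.4, -0.5, -1.6]
opening: 0.0188
```

>>> {"op": "play_rows", "data": {"increments": "0 0 -0.1 0 0 0 1;0 0 -0.2 0 0 0 1;0 0 -0.3 0 0 0 1;0 0 -0.4 0 0 0 1;0 0 -0.4 0 0 0 1"}}

```text
clock: 6.17
tcp_pos: [0.533, -0.309, 0.1958]
orientation: [0.0, 0.144, 0.99, -0.0]
wrist_force: [-3.6, 0.7, 6.7]
opening: 0.0187
```

>>> {"op": "play_rows", "data": {"increments": "0 0 0.1 0 0 0 2.2;0 0 0.1 0 0 0 3;0 0 0.1 0 0 0 4;0 0 0.1 0 0 0 5;0 0 0.1 0 0 0 6"}}

```text
clock: 6.58
tcp_pos: [0.5328, -0.3088, 0.1955]
orientation: [-0.0, 0.144, 0.99, 0.0]
wrist_force: [-0.5, -0.6, -0.6]
opening: 0.0596
```

>>> {"op": "play_rows", "data": {"increments": "0 0 1 0 0 0 6;0 0 3 0 0 0 6;0 0 6.5 0 0 0 8;0 0 10 0 0 0 8.5;0 0 13.5 0 0 0 8.5"}}

```text
clock: 7.0
tcp_pos: [0.5326, -0.3086, 0.3326]
orientation: [-0.0, 0.144, 0.99, 0.0]
wrist_force: [0.1, 0.7, -0.3]
opening: 0.085
```

```bash
cat >> h.py <<'E'
def wpts(w):
    K=w['intrinsics'];z=w['z_map']
    v,u=np.indices(z.shape);dx=u-K[0,2];dy=v-K[1,2];r=np.hypot(dx,dy);th=r/K[0,0]
    s=np.where(r>0,np.tan(th)/np.maximum(r,1e-9),1/K[0,0])
    X=np.stack([dx*s*z,dy*s*z,z],-1);P=(X-w['t'])@w['R'];P[z<=0]=np.nan
    return P
def circ(P,x,y,r,lo,hi,n=''):
    P=P.reshape(-1,3)
    with np.errstate(invalid='ignore'): q=P[(np.hypot(P[:,0]-x,P[:,1]-y)<r)&(P[:,2]>lo)&(P[:,2]<hi)]
    if len(q)<4: print(n,len(q));return
    c,R=cv2.minEnclosingCircle((q[:,:2]*1000).astype(np.float32))
    print(n,len(q),'circ',np.round(c,1),round(R,1),'bbox',np.round((q.min(0)+q.max(0))[:2]*500,1),'z',np.round(np.percentile(q[:,2],[5,50,95])*1000,1))
E
python3 - <<'E'
from h import *
for n,f in(('wrist',wpts),('top',pts),('scene',pts)):
    c=cam(n,n[0]+'3.png');P=f(c)
    circ(P,.533,-.309,.06,.040,.05,n+' knob');circ(P,.533,-.309,.05,.010,.020,n+' disc')
    circ(P,.541,.010,.05,.111,.13,n+' orange rim')
E
```

```text
wrist knob 453 circ [ 534.1 -309.5] 9.9 bbox [ 534.  -309.5] z [44.1 46.  47.4]
wrist disc 4655 circ [ 534.1 -309.4] 38.0 bbox [ 534.  -309.3] z [15.  16.2 17.4]
wrist orange rim 0
top knob 61 circ [ 533.4 -309.4] 9.9 bbox [ 532.9 -309.6] z [41.  43.1 46.7]
top disc 591 circ [ 534.  -308.7] 37.9 bbox [ 532.2 -308.2] z [10.9 13.9 17.6]
top orange rim 116 circ [540.8   8.9] 32.8 bbox [541.1   9.3] z [111.9 114.1 118.2]
scene knob 28 circ [ 533.6 -308.7] 12.4 bbox [ 533.3 -308.6] z [40.9 43.2 45.3]
scene disc 276 circ [ 532.1 -305.8] 39.5 bbox [ 533.4 -306.1] z [11.9 14.  16.1]
scene orange rim 154 circ [539.1  12.4] 35.5 bbox [540.8  11.9] z [111.3 114.2 117. ]
```

View pics/s3.png

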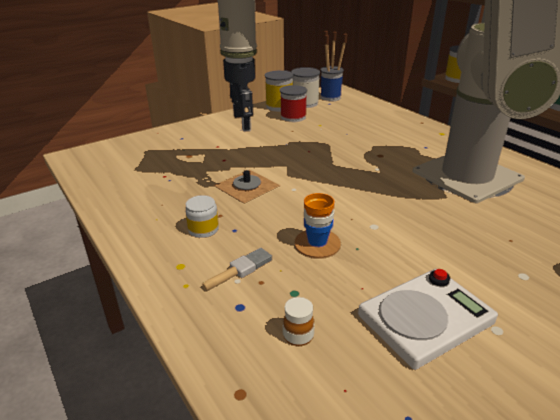

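The cover lies knob up on the mat at (247,181) in the scene image, let go. Next is the orange pot.

>>> {"op": "play_rows", "data": {"increments": "0.1 3 0 0 0 0 8.54;0.2 6.5 0 0 0 0 8.54;0.3 10 0 0 0 0 8.54;0.4 13.5 0 0 0 0 8.54;0.5 16.8 0 0 0 0 8.54"}}

```text
clock: 7.57
tcp_pos: [0.5371, -0.1391, 0.3295]
orientation: [-0.001, 0.144, 0.99, 0.0]
wrist_force: [0.4, 1.2, -0.2]
opening: 0.0855
```

>>> {"op": "play_rows", "data": {"increments": "0 3.5 0 0 0 0 8.54;0.1 7 0 0 0 0 8.54;0.2 10.5 0 0 0 0 8.54;0.3 13.5 0 0 0 0 8.54;0.3 15 0 0 0 0 8.54"}}

```text
clock: 7.98
tcp_pos: [0.5401, 0.0124, 0.3297]
orientation: [-0.001, 0.143, 0.99, 0.0]
wrist_force: [-0.2, -0.3, 0.9]
opening: 0.0852
```

```bash
python3 - <<'E'
from h import *
c=cam('wrist','w4.png');P=wpts(c)
circ(P,.541,.010,.05,.112,.13,'orange rim')
s=ctrl.read_state();print(s['tcp_pos'],s['orientation'])
# finger points
Q=P.reshape(-1,3);a=np.array([.285,.959]);q=Q[(np.abs(np.hypot(Q[:,0]-.541,Q[:,1]-.01)-.05)<.04)&(Q[:,2]>.13)]
print(len(q),np.sort(q[:,2])[:40:4])
E
```

```text
orange rim 1760 circ [541.9   9.4] 33.2 bbox [541.5   9.4] z [112.8 116.7 117.9]
[0.54012646 0.01358447 0.32965186] [-1.11236494e-03  1.42354712e-01  9.89814714e-01  8.54489542e-04]
49079 [0.16943409 0.17024356 0.17054421 0.17079114 0.17096521 0.17113075
 0.17119287 0.17139387 0.17143853 0.17155291]
```

View pics/w4.png

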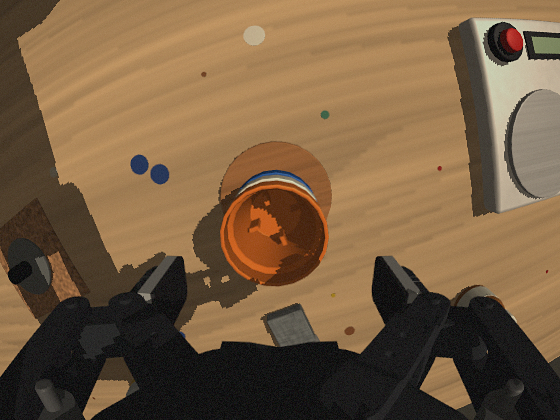

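Rim centred at (275,235) in the wrist image, between the jaws; the fingertips measure 160 mm ahead of the TCP when open. Descending.

>>> {"op": "play_rows", "data": {"increments": "0 0 -1.5 0 0 0 8.54;0 0 -3 0 0 0 8.54;0 0 -4.5 0 0 0 8.54;0 0 -6 0 0 0 8.54;0 0 -6.4 0 0 0 8.54", "force": 20}}

```text
clock: 8.45
tcp_pos: [0.5392, 0.009, 0.263]
orientation: [-0.003, 0.144, 0.99, -0.0]
wrist_force: [-0.5, -0.4, 0.6]
opening: 0.0854
```

>>> {"op": "play_rows", "data": {"increments": "0 0 0 0 0 0 8.54;0 0 0 0 0 0 8.54;0 0 0 0 0 0 8;0 0 0 0 0 0 7.5;0 0 0 0 0 0 7.2"}}

```text
clock: 8.87
tcp_pos: [0.5413, 0.0091, 0.2677]
orientation: [0.001, 0.144, 0.99, 0.0]
wrist_force: [0.3, 1.4, -0.4]
opening: 0.072
```

```bash
python3 - <<'E'
from h import *
c=cam('wrist','w5.png');P=wpts(c);circ(P,.541,.010,.036,.112,.13,'rim')
s=cam('scene','s5.png')
cv2.imwrite('pics/b5.png',cv2.resize(s['img'][130:280,220:420],(800,600)))
print(ctrl.read_state()['tcp_pos'],ctrl.read_state()['opening'])
E
```

```text
rim 3869 circ [541.1  10. ] 36.0 bbox [541.7   9.9] z [112.7 116.7 118.1]
[0.54112249 0.00913662 0.26738682] 0.07150427078260883
```

View pics/w5.png

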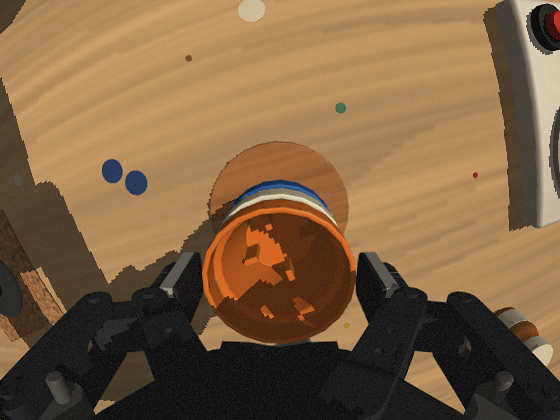

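View pics/b5.png

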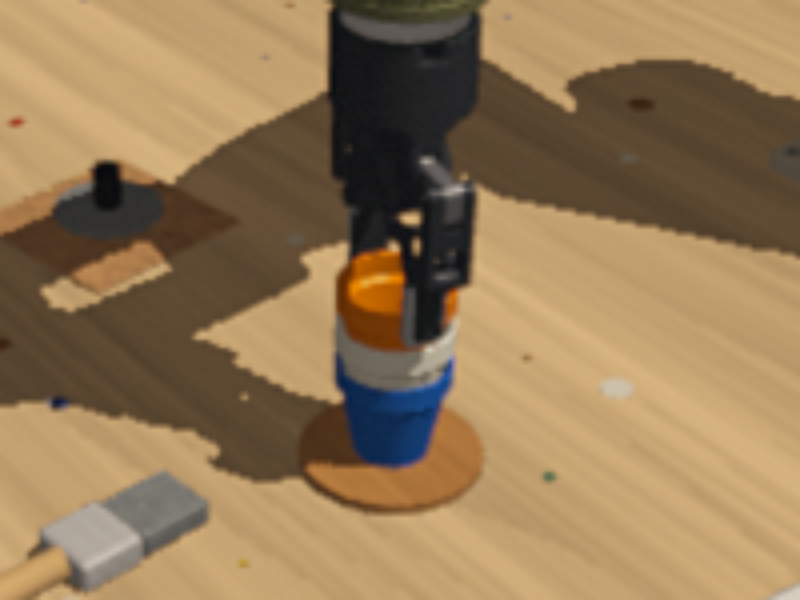

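```bash
python3 - <<'E'
from h import *
s=cam('scene');P=pts(s);I=s['img']
# crop px (430,335)->u=220+430/4,v=130+335/4
for v in range(204,226): print(v,[(np.round(P[v,u]*1000).tolist(),I[v,u].tolist()) for u in (326,329)])
E
```

```text
204 [([559.0, 56.0, 137.0], [22, 21, 20]), ([553.0, 58.0, 136.0], [23, 21, 15])]
205 [([559.0, 55.0, 134.0], [22, 22, 20]), ([551.0, 56.0, 132.0], [23, 21, 15])]
206 [([560.0, 58.0, 133.0], [22, 21, 19]), ([554.0, 59.0, 132.0], [26, 24, 18])]
207 [([561.0, 59.0, 132.0], [23, 23, 21]), ([554.0, 59.0, 129.0], [32, 29, 24])]
208 [([561.0, 59.0, 129.0], [26, 23, 23]), ([554.0, 60.0, 127.0], [28, 27, 22])]
209 [([557.0, 55.0, 124.0], [22, 22, 20]), ([554.0, 60.0, 125.0], [33, 31, 27])]
210 [([559.0, 57.0, 123.0], [25, 25, 21]), ([553.0, 59.0, 122.0], [35, 33, 32])]
211 [([560.0, 58.0, 121.0], [24, 21, 20]), ([551.0, 57.0, 118.0], [29, 30, 31])]
212 [([558.0, 56.0, 117.0], [27, 27, 25]), ([553.0, 60.0, 117.0], [26, 23, 23])]
213 [([558.0, 57.0, 115.0], [30, 29, 26]), ([553.0, 59.0, 115.0], [29, 28, 27])]
214 [([560.0, 58.0, 114.0], [25, 25, 24]), ([553.0, 59.0, 112.0], [64, 71, 75])]
215 [([557.0, 56.0, 109.0], [53, 59, 66]), ([547.0, 53.0, 104.0], [129, 144, 152])]
216 [([555.0, 53.0, 105.0], [109, 130, 145]), ([535.0, 40.0, 90.0], [163, 182, 192])]
217 [([543.0, 40.0, 90.0], [151, 176, 192]), ([536.0, 41.0, 88.0], [152, 172, 181])]
218 [([546.0, 43.0, 91.0], [131, 150, 158]), ([538.0, 44.0, 88.0], [149, 169, 179])]
219 [([545.0, 42.0, 88.0], [145, 164, 173]), ([537.0, 43.0, 85.0], [151, 171, 181])]
220 [([545.0, 42.0, 84.0], [147, 167, 177]), ([538.0, 44.0, 83.0], [149, 169, 180])]
221 [([546.0, 43.0, 83.0], [148, 168, 177]), ([537.0, 43.0, 80.0], [128, 148, 159])]
222 [([544.0, 41.0, 79.0], [136, 156, 164]), ([532.0, 37.0, 72.0], [98, 116, 126])]
223 [([546.0, 44.0, 79.0], [93, 107, 116]), ([534.0, 39.0, 71.0], [122, 142, 153])]
224 [([542.0, 39.0, 72.0], [88, 104, 111]), ([533.0, 38.0, 67.0], [134, 130, 134])]
225 [([543.0, 40.0, 70.0], [114, 120, 124]), ([535.0, 41.0, 68.0], [154, 108, 85])]
```

The fingertip ends near z≈0.105, above the white rim at 0.092, so I can go 3 mm lower and close.

>>> {"op": "play_rows", "data": {"increments": "0 0 -0.3 0 0 0 7.2;0 0 -0.3 0 0 0 6.9;0 0 -0.3 0 0 0 6.6;0 0 -0.3 0 0 0 6;0 0 -0.3 0 0 0 6"}}

```text
clock: 9.43
tcp_pos: [0.541, 0.0091, 0.264]
orientation: [0.0, 0.144, 0.99, -0.0]
wrist_force: [0.1, -0.2, 3.0]
opening: 0.0633
```

>>> {"op": "play_rows", "data": {"increments": "0 0 0 0 0 0 6;0 0 0 0 0 0 6;0 0 0 0 0 0 6;0 0 0.1 0 0 0 6;0 0 0.2 0 0 0 6"}}

```text
clock: 9.85
tcp_pos: [0.5407, 0.0092, 0.2653]
orientation: [-0.0, 0.144, 0.99, 0.0]
wrist_force: [-0.7, -0.1, -0.5]
opening: 0.0635
```

>>> {"op": "play_rows", "data": {"increments": "0 0 0.1 0 0 0 6;0 0 0.2 0 0 0 6;0 0 0.3 0 0 0 6;0 0 0.4 0 0 0 6;0 0 0.5 0 0 0 6"}}

```text
clock: 10.27
tcp_pos: [0.5408, 0.0092, 0.2707]
orientation: [-0.0, 0.144, 0.99, 0.0]
wrist_force: [0.3, -0.1, 0.7]
opening: 0.0635
```

```bash
python3 - <<'E'
from h import *
s=cam('scene','s6.png')
cv2.imwrite('pics/b6.png',cv2.resize(s['img'][130:280,220:420],(800,600)))
print(ctrl.read_state()['tcp_pos'],ctrl.read_state()['opening'],ctrl.read_state()['wrist_force'])
E
```

```text
[0.54094204 0.00918275 0.27099471] 0.06344475523886257 [ 0.57323406 -0.36617168 -0.13667781]
```

View pics/b6.png

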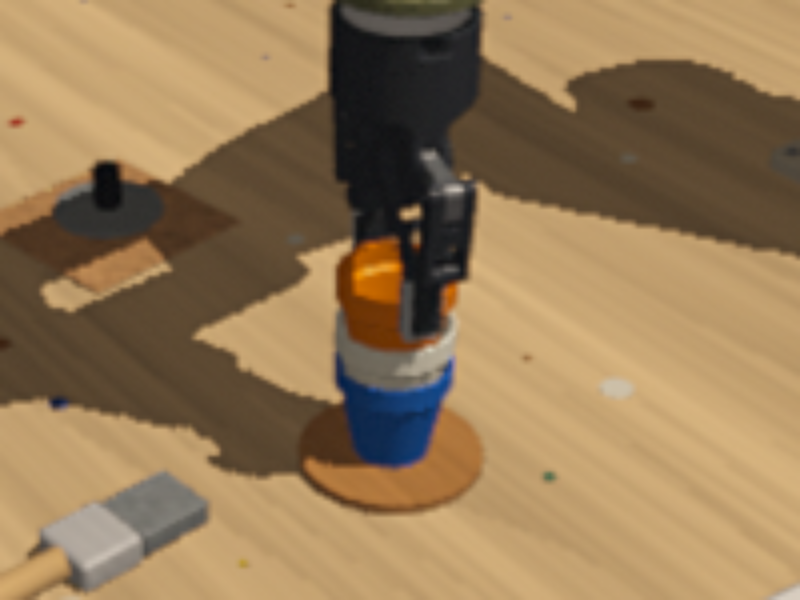

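The orange pot has risen about 7 mm; white and blue are still at their rows (345 and 380). I'll keep lifting straight up, with care.

>>> {"op": "play_rows", "data": {"increments": "0 0 0.3 0 0 0 6;0 0 0.6 0 0 0 6;0 0 0.9 0 0 0 6;0 0 1.2 0 0 0 6;0 0 1.5 0 0 0 6"}}

```text
clock: 10.73
tcp_pos: [0.5409, 0.0092, 0.2862]
orientation: [0.0, 0.144, 0.99, 0.0]
wrist_force: [-0.6, -0.5, -0.6]
opening: 0.063
```

```bash
python3 - <<'E'
from h import *
s=cam('scene','s7.png')
cv2.imwrite('pics/b7.png',cv2.resize(s['img'][130:280,220:420],(600,450)))
print(ctrl.read_state()['tcp_pos'],ctrl.read_state()['opening'],ctrl.read_state()['wrist_force'])
E
```

```text
[0.54116184 0.00915871 0.28686488] 0.063249900292222 [0.7160596  0.19900471 0.23283028]
```

View pics/b7.png

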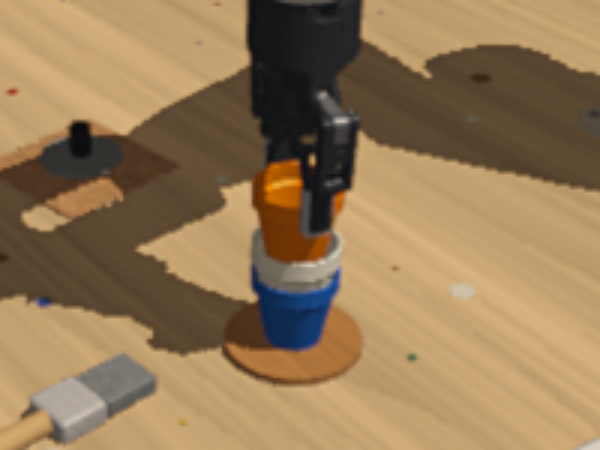

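White stays put at (297,255) while orange pulls clear. Lifting out, then over to the scale.

>>> {"op": "play_rows", "data": {"increments": "0 0 0.6 0 0 0 6;0 0 1.6 0 0 0 6;0 0 2.8 0 0 0 6;0 0 4 0 0 0 6;0 0 5 0 0 0 6"}}

```text
clock: 11.2
tcp_pos: [0.5412, 0.0091, 0.338]
orientation: [0.001, 0.144, 0.99, 0.0]
wrist_force: [0.2, -0.5, -0.6]
opening: 0.0632
```

>>> {"op": "play_rows", "data": {"increments": "0 1.5 0 0 0 0 6;0.2 4 0 0 0 0 6;0.4 7 0 0 0 0 6;0.6 10 0 0 0 0 6;0.8 13 0 0 0 0 6"}}

```text
clock: 11.62
tcp_pos: [0.549, 0.1403, 0.3371]
orientation: [0.001, 0.144, 0.99, 0.0]
wrist_force: [0.6, -0.6, -0.2]
opening: 0.0634
```

>>> {"op": "play_rows", "data": {"increments": "0.2 3 0 0 0 0 6;0.3 6 0 0 0 0 6;0.5 9 -0.5 0 0 0 6;0.6 12.5 -1.2 0 0 0 6;0.7 15 -2 0 0 0 6"}}

```text
clock: 12.03
tcp_pos: [0.5559, 0.2919, 0.3174]
orientation: [0.001, 0.144, 0.99, 0.001]
wrist_force: [-0.2, -0.6, -0.5]
opening: 0.0633
```

>>> {"op": "play_rows", "data": {"increments": "0 0.7 -1.5 0 0 0 6;0 1.1 -3 0 0 0 6;0 1.1 -4.5 0 0 0 6;0 1.1 -5.2 0 0 0 6;0 1.1 -5.5 0 0 0 6"}}

```text
clock: 12.45
tcp_pos: [0.5553, 0.2988, 0.2583]
orientation: [-0.002, 0.144, 0.99, -0.001]
wrist_force: [-0.4, 0.4, -0.6]
opening: 0.0633
```

```bash
python3 - <<'E'
from h import *
t=cam('top','t8.png');s=cam('scene','s8.png')
P=pts(t);circ(P,.556,.30,.036,.095,.125,'rim')
cv2.imwrite('pics/b8.png',np.hstack([cv2.resize(s['img'][190:370,280:520],(400,300)),cv2.resize(t['img'][180:315,80:260],(400,300))]))
print(ctrl.read_state()['tcp_pos'],ctrl.read_state()['opening'],ctrl.read_state()['wrist_force'])
E
```

```text
rim 78 circ [554.6 296.3] 32.6 bbox [554.7 283.8] z [ 96.4 107.1 111.6]
[0.55582905 0.29909839 0.26000681] 0.06320130190678501 [ 0.2119988  -0.54374511 -0.30988989]
```

View pics/b8.png

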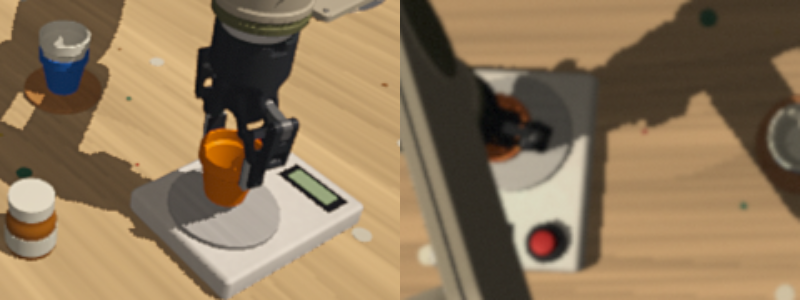

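The pot hangs upright over the middle of the plate at (225,165) in the left panel; I lower it gently.

>>> {"op": "play_rows", "data": {"increments": "0 0 -0.2 0 0 0 6;0 0 -0.4 0 0 0 6;0 0 -0.6 0 0 0 6;0 0 -0.8 0 0 0 6;0 0 -1 0 0 0 6"}}

```text
clock: 12.97
tcp_pos: [0.556, 0.3002, 0.2509]
orientation: [0.0, 0.144, 0.99, 0.0]
wrist_force: [0.0, -0.4, -0.2]
opening: 0.0635
```

>>> {"op": "play_rows", "data": {"increments": "0 0 -0.1 0 0 0 6;0 0 -0.2 0 0 0 6;0 0 -0.3 0 0 0 6;0 0 -0.3 0 0 0 6;0 0 -0.3 0 0 0 6"}}

```text
clock: 13.38
tcp_pos: [0.5558, 0.3002, 0.2476]
orientation: [-0.0, 0.144, 0.99, -0.0]
wrist_force: [0.2, 0.8, -0.6]
opening: 0.0635
```

>>> {"op": "play_rows", "data": {"increments": "0 0 -0.1 0 0 0 6;0 0 -0.1 0 0 0 6;0 0 -0.2 0 0 0 6;0 0 -0.2 0 0 0 6;0 0 -0.2 0 0 0 6"}}

```text
clock: 13.8
tcp_pos: [0.556, 0.3002, 0.2461]
orientation: [0.0, 0.144, 0.99, 0.0]
wrist_force: [-1.5, -0.8, 2.0]
opening: 0.0632
```

>>> {"op": "play_rows", "data": {"increments": "0 0 -0.1 0 0 0 6;0 0 -0.1 0 0 0 6;0 0 -0.1 0 0 0 6.8;0 0 -0.1 0 0 0 7.4;0 0 -0.1 0 0 0 8"}}

```text
clock: 14.22
tcp_pos: [0.5558, 0.3001, 0.2444]
orientation: [-0.0, 0.144, 0.99, -0.0]
wrist_force: [0.4, -1.0, -1.0]
opening: 0.08
```

>>> {"op": "play_rows", "data": {"increments": "0 0 0 0 0 0 8.54;0 0 0 0 0 0 8.54;0 0 0.5 0 0 0 8.54;0 0 1.5 0 0 0 8.54;0 0 3 0 0 0 8.54"}}

```text
clock: 14.63
tcp_pos: [0.5553, 0.2999, 0.2741]
orientation: [-0.001, 0.144, 0.99, -0.001]
wrist_force: [-0.1, -1.3, -1.0]
opening: 0.0852
```

>>> {"op": "play_rows", "data": {"increments": "0 0 2 0 0 0 8.54;0 0 4 0 0 0 8.54;0 0 6 0 0 0 8.54;0 -0.5 8 0 0 0 8.54;0 -1 9 0 0 0 8.54"}}

```text
clock: 15.05
tcp_pos: [0.5564, 0.2904, 0.3692]
orientation: [0.002, 0.144, 0.99, 0.001]
wrist_force: [-0.2, 0.0, 0.1]
opening: 0.0854
```

```bash
python3 - <<'E'
from h import *
w=cam('wrist','w9.png');P=wpts(w);circ(P,.556,.30,.045,.093,.12,'w rim')
s=cam('scene','s9.png');P=pts(s);circ(P,.556,.30,.045,.093,.12,'s rim');circ(P,.541,.01,.045,.088,.12,'s white')
t=cam('top','t9.png');P=pts(t);circ(P,.556,.30,.045,.093,.12,'t rim');circ(P,.541,.01,.045,.088,.12,'t white')
E
```

```text
w rim 1083 circ [557.6 300.2] 33.3 bbox [557.4 300.8] z [ 94.3  98.8 100.1]
s rim 278 circ [556.2 301.6] 34.4 bbox [556.5 302. ] z [93.4 96.8 99.1]
s white 139 circ [540.   10.2] 35.0 bbox [540.3  10.7] z [88.2 90.4 92.7]
t rim 75 circ [556.3 299.9] 33.0 bbox [556.  302.5] z [93.6 96.3 99.8]
t white 104 circ [540.6   9.3] 32.9 bbox [540.4   9.8] z [88.4 91.  94. ]
```

View pics/s9.png

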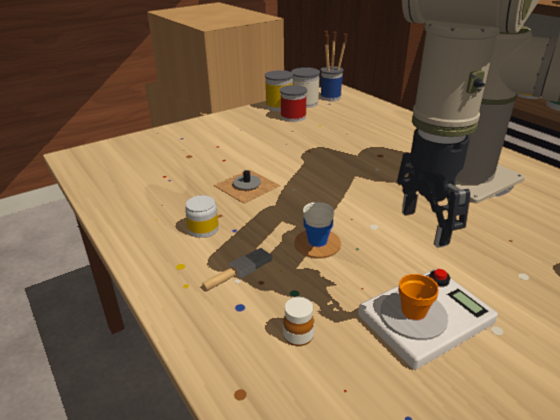

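The orange pot stands on the plate at (418,297), with white and blue nested at (318,225). Now I fetch the cover.

>>> {"op": "play_rows", "data": {"increments": "-0.1 -3 0 0 0 0 8;-0.2 -7 0 0 0 0 8;-0.4 -11 0 0 0 0 8;-0.6 -15 0 0 0 0 8;-0.8 -19 0 0 0 0 8"}}

```text
clock: 15.62
tcp_pos: [0.5469, 0.0987, 0.3625]
orientation: [-0.001, 0.144, 0.99, -0.0]
wrist_force: [0.9, -0.5, -0.4]
opening: 0.08
```

>>> {"op": "play_rows", "data": {"increments": "-0.1 -4 0 0 0 0 6;-0.2 -8 0 0 0 0 6;-0.4 -12 0 0 0 0 6;-0.6 -16 0 0 0 0 6;-0.8 -20 0 0 0 0 6"}}

```text
clock: 16.03
tcp_pos: [0.5389, -0.1015, 0.3628]
orientation: [-0.001, 0.144, 0.99, 0.0]
wrist_force: [0.5, 0.2, 0.5]
opening: 0.0601
```

>>> {"op": "play_rows", "data": {"increments": "-0.1 -4 0 0 0 0 6;-0.2 -8 -1 0 0 0 6;-0.4 -12 -2 0 0 0 6;-0.6 -16 -3 0 0 0 6;-0.7 -20 -5 0 0 0 6"}}

```text
clock: 16.45
tcp_pos: [0.5324, -0.2993, 0.3155]
orientation: [0.0, 0.144, 0.99, -0.0]
wrist_force: [0.9, -0.6, 0.7]
opening: 0.06
```

>>> {"op": "play_rows", "data": {"increments": "0 -0.9 -1 0 0 0 6;0 -0.9 -3 0 0 0 6;0 -0.9 -5 0 0 0 6;0 -0.9 -6.5 0 0 0 6;0 -0.9 -7 0 0 0 6"}}

```text
clock: 16.87
tcp_pos: [0.5312, -0.3048, 0.2408]
orientation: [-0.003, 0.144, 0.99, 0.002]
wrist_force: [-0.1, -0.1, -0.7]
opening: 0.0598
```

```bash
python3 - <<'E'
from h import *
w=cam('wrist','w10.png');P=wpts(w);circ(P,.533,-.309,.015,.040,.05,'w knob')
t=cam('top');print(ctrl.read_state()['tcp_pos'])
E
```

```text
w knob 935 circ [ 534.1 -309. ] 9.8 bbox [ 534.1 -308.9] z [42.6 46.  47. ]
[ 0.53202983 -0.30509695  0.24329789]
```

View pics/w10.png

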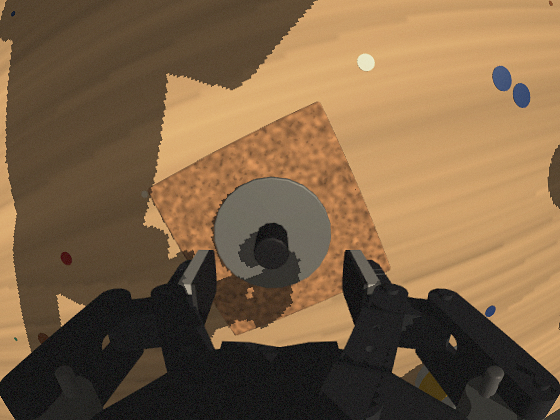

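The knob is at (271,245), slightly left of the jaw middle because the arm is still settling towards y=-0.309.

>>> {"op": "play_rows", "data": {"increments": "0 0 0 0 0 0 6;0 0 -1 0 0 0 6;0 0 -2.5 0 0 0 6;0 0 -4 0 0 0 6;0 0 -4.7 0 0 0 6", "force": 25}}

```text
clock: 17.38
tcp_pos: [0.5327, -0.3057, 0.1978]
orientation: [-0.0, 0.144, 0.99, 0.0]
wrist_force: [-0.9, -0.6, 0.3]
opening: 0.0601
```

>>> {"op": "play_rows", "data": {"increments": "0 0 0 0 0 0 6;0 0 0 0 0 0 4;0 0 0 0 0 0 3;0 0 0 0 0 0 2.4;0 0 0 0 0 0 1"}}

```text
clock: 17.8
tcp_pos: [0.5335, -0.3065, 0.2005]
orientation: [0.001, 0.144, 0.99, -0.001]
wrist_force: [-0.8, -0.5, 2.8]
opening: 0.0189
```

>>> {"op": "play_rows", "data": {"increments": "0 0 0 0 0 0 1;0 0 0 0 0 0 1;0 0 0 0 0 0 1;0 0 0 0 0 0 1;0 0 0 0 0 0 1"}}

```text
clock: 18.22
tcp_pos: [0.5335, -0.3065, 0.2005]
orientation: [0.001, 0.144, 0.99, -0.001]
wrist_force: [-1.1, -0.8, 6.0]
opening: 0.0195
```

>>> {"op": "play_rows", "data": {"increments": "0 0 0.5 0 0 0 1;0 0 2 0 0 0 1;0 0 5 0 0 0 1;0 0 8.5 0 0 0 1;0 0 12 0 0 0 1"}}

```text
clock: 18.63
tcp_pos: [0.5323, -0.3057, 0.3195]
orientation: [-0.001, 0.144, 0.99, 0.001]
wrist_force: [0.7, -0.4, -0.5]
opening: 0.0189
```

>>> {"op": "play_rows", "data": {"increments": "0 3 0.5 0 0 0 1;0.2 6.5 0.5 0 0 0 1;0.3 10 0.5 0 0 0 1;0.4 13 0.5 0 0 0 1;0.5 16 0.5 0 0 0 1"}}

```text
clock: 19.05
tcp_pos: [0.5376, -0.1445, 0.3243]
orientation: [0.0, 0.144, 0.99, 0.0]
wrist_force: [0.7, 0.9, -0.3]
opening: 0.0187
```

>>> {"op": "play_rows", "data": {"increments": "0 4 0 0 0 0 1;0 8 0 0 0 0 1;0 11 0 0 0 0 1;0.1 14 0 0 0 0 1;0.2 15.5 0 0 0 0 1"}}

```text
clock: 19.47
tcp_pos: [0.5394, 0.0121, 0.3243]
orientation: [-0.0, 0.143, 0.99, 0.001]
wrist_force: [-0.2, -0.0, -0.5]
opening: 0.0186
```

>>> {"op": "play_rows", "data": {"increments": "0 0 0 0 0 0 1;0 0 0 0 0 0 1;0 0 0 0 0 0 1;0 0 0 0 0 0 1;0 0 0 0 0 0 1"}}

```text
clock: 19.88
tcp_pos: [0.5399, 0.0078, 0.324]
orientation: [-0.0, 0.145, 0.989, -0.0]
wrist_force: [-0.1, 0.2, -0.7]
opening: 0.0187
```

```bash
python3 - <<'E'
from h import *
tcp=ctrl.read_state()['tcp_pos'];print(tcp)
z0=tcp[2]-.1965
w=cam('wrist','w11.png');P=wpts(w)
for n,PP in(('w',P),('t',pts(cam('top'))),('s',pts(cam('scene','s11.png')))):
    circ(PP,tcp[0],tcp[1],.045,z0+.004,z0+.018,n+' disc')
    circ(PP,.541,.0095,.045,.086,.098,n+' white rim')
Q=P.reshape(-1,3)
with np.errstate(invalid='ignore'): q=Q[(np.hypot(Q[:,0]-tcp[0],Q[:,1]-tcp[1])<.045)&(abs(Q[:,2]-z0-.011)<.006)]
A=np.c_[q[:,:2]-q[:,:2].mean(0),np.ones(len(q))];print('plane',np.linalg.lstsq(A,q[:,2],rcond=None)[0])
E
```

```text
[0.53991409 0.0078308  0.32403431]
w disc 9330 circ [541.    8.3] 38.0 bbox [540.9   8.1] z [138.7 139.7 140.8]
w white rim 268 circ [517.6  18. ] 20.2 bbox [516.5  18. ] z [86.8 92.6 94.1]
t disc 127 circ [517.9   6.1] 29.6 bbox [512.3   6.1] z [134.3 137.2 139.7]
t white rim 0
s disc 479 circ [540.4  10.5] 39.3 bbox [539.3   9.5] z [135.3 137.9 139.9]
s white rim 178 circ [540.8  11.1] 34.0 bbox [540.4  11.1] z [86.4 89.9 92.6]
plane [ 0.00047439 -0.00059949  0.13973033]
```

View pics/w11.png

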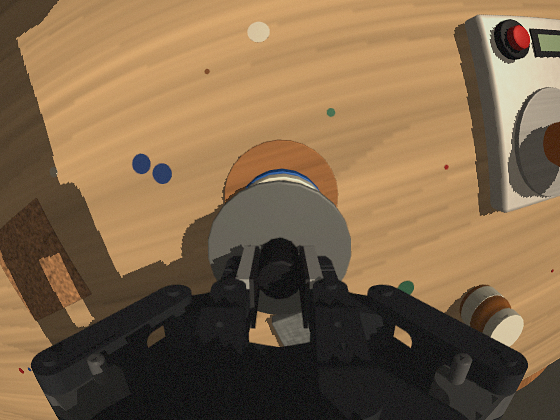

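The cover is level and about 1 mm short of the stack in y; white rim peeks out at (285,175). Correcting and lowering.

>>> {"op": "play_rows", "data": {"increments": "0 0.1 -0.5 0 0 0 1;0 0.1 -1.2 0 0 0 1;0 0.1 -2 0 0 0 1;0 0.1 -2.7 0 0 0 1;0 0.1 -3 0 0 0 1"}}

```text
clock: 20.45
tcp_pos: [0.5392, 0.01, 0.2919]
orientation: [-0.001, 0.144, 0.99, -0.0]
wrist_force: [-0.7, -0.6, 0.7]
opening: 0.0185
```

>>> {"op": "play_rows", "data": {"increments": "0 0 0 0 0 0 1;0 0 -0.2 0 0 0 1;0 0 -0.4 0 0 0 1;0 0 -0.6 0 0 0 1;0 0 -0.8 0 0 0 1"}}

```text
clock: 20.87
tcp_pos: [0.5401, 0.0099, 0.2862]
orientation: [0.0, 0.144, 0.99, 0.0]
wrist_force: [0.5, 0.1, -1.1]
opening: 0.0188
```

```bash
python3 - <<'E'
from h import *
s=cam('scene','s12.png');cv2.imwrite('pics/b12.png',cv2.resize(s['img'][130:280,220:420],(800,600)))
print(ctrl.read_state()['tcp_pos'],ctrl.read_state()['wrist_force'])
E
```

```text
[0.53986552 0.00993388 0.2856544 ] [-0.49536649 -0.24336195 -1.41154151]
```

View pics/b12.png

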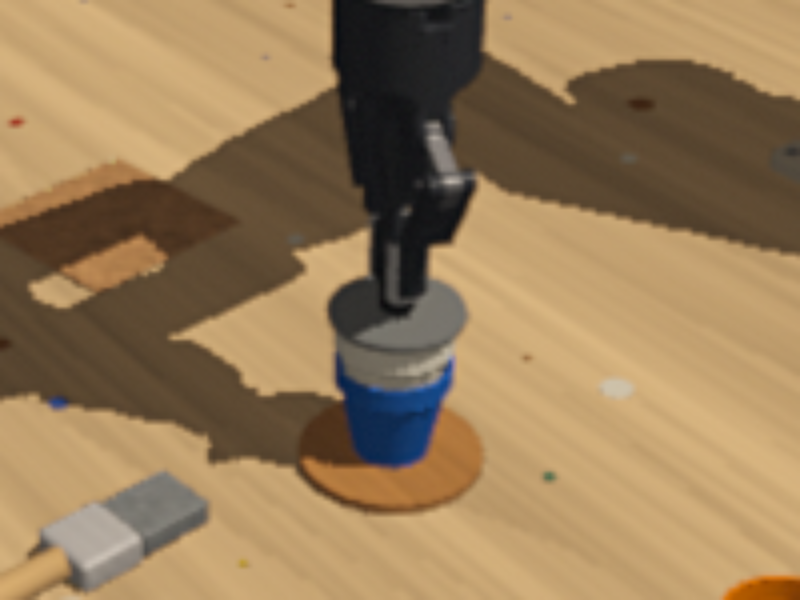

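The cover is centred over the white pot at (398,315), with a few mm left to go.

>>> {"op": "play_rows", "data": {"increments": "0 0 -0.1 0 0 0 1;0 0 -0.2 0 0 0 1;0 0 -0.2 0 0 0 1;0 0 -0.3 0 0 0 1;0 0 -0.3 0 0 0 1"}}

```text
clock: 21.33
tcp_pos: [0.5399, 0.0099, 0.283]
orientation: [-0.0, 0.144, 0.99, -0.0]
wrist_force: [0.3, -0.3, -1.7]
opening: 0.0187
```

>>> {"op": "play_rows", "data": {"increments": "0 0 -0.1 0 0 0 1;0 0 -0.1 0 0 0 1;0 0 -0.2 0 0 0 1;0 0 -0.2 0 0 0 1;0 0 -0.2 0 0 0 1"}}

```text
clock: 21.75
tcp_pos: [0.5405, 0.0098, 0.2824]
orientation: [0.001, 0.144, 0.99, 0.0]
wrist_force: [-1.5, -0.8, 7.8]
opening: 0.0185
```

Seated, with 7.8 N of contact; I release it.

>>> {"op": "play_rows", "data": {"increments": "0 0 0.1 0 0 0 2.2;0 0 0.1 0 0 0 3;0 0 0.1 0 0 0 4;0 0 0.1 0 0 0 5;0 0 0.1 0 0 0 6"}}

```text
clock: 22.17
tcp_pos: [0.5398, 0.0099, 0.2817]
orientation: [-0.0, 0.144, 0.99, -0.0]
wrist_force: [0.1, -0.5, 0.4]
opening: 0.0592
```

>>> {"op": "play_rows", "data": {"increments": "0 0 1 0 0 0 6;0 0 3 0 0 0 6;0 0 6 0 0 0 6;0 0 9 0 0 0 6;0 0 11 0 0 0 6"}}

```text
clock: 22.58
tcp_pos: [0.5402, 0.0099, 0.396]
orientation: [0.002, 0.144, 0.99, 0.0]
wrist_force: [0.8, -0.5, 0.0]
opening: 0.06
```

```bash
python3 - <<'E'
from h import *
for n,f in(('wrist',wpts),('top',pts),('scene',pts)):
    c=cam(n,n[0]+'13.png');P=f(c)
    circ(P,.541,.0095,.045,.092,.102,n+' disc');circ(P,.541,.0095,.02,.12,.135,n+' knob')
    circ(P,.541,.0095,.07,.005,.011,n+' stand');circ(P,.4475,.267,.02,.045,.07,n+' button')
    if n=='wrist':
        Q=P.reshape(-1,3)
        with np.errstate(invalid='ignore'): q=Q[(np.hypot(Q[:,0]-.541,Q[:,1]-.0095)<.045)&(abs(Q[:,2]-.098)<.004)]
        A=np.c_[q[:,:2]-q[:,:2].mean(0),np.ones(len(q))];print('plane',np.linalg.lstsq(A,q[:,2],rcond=None)[0])
E
```

```text
wrist disc 5272 circ [541.1   9.8] 38.0 bbox [541.   10.2] z [97.  98.2 99.3]
wrist knob 536 circ [541.1   9.9] 9.9 bbox [541.    9.8] z [124.  128.  129.3]
wrist stand 1875 circ [540.9   9.7] 51.7 bbox [527.4   9.6] z [ 7.9  9.1 10.3]
wrist button 316 circ [448.2 265.3] 12.0 bbox [448.3 265. ] z [46.7 52.3 54. ]
plane [ 0.00287981 -0.00142825  0.09820021]
top disc 299 circ [528.3   9. ] 35.1 bbox [519.4   9. ] z [92.8 95.8 98.6]
top knob 0
top stand 323 circ [525.3   9.2] 53.0 bbox [507.9   9. ] z [ 5.3  7.2 10.1]
top button 99 circ [445.  266.2] 16.8 bbox [444.8 265.4] z [45.3 50.1 54.1]
scene disc 497 circ [539.7  13.3] 39.1 bbox [539.8  12.4] z [94.  96.5 98.4]
scene knob 59 circ [540.9  12.7] 10.5 bbox [540.5  13.1] z [120.8 125.8 127.9]
scene stand 689 circ [540.8  12.2] 52.9 bbox [540.8  12.1] z [5.7 7.5 9.6]
scene button 107 circ [447.2 266.9] 13.5 bbox [447. 268.] z [45.8 51.3 53.4]
```

View pics/s13.png

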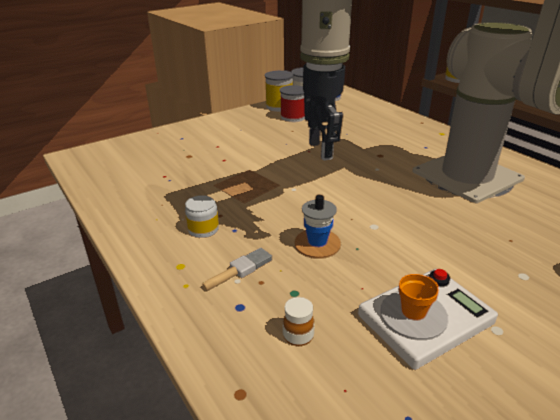

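The cover sits flat and concentric on the white pot (scene (319,212)). The button is at about (0.4475, 0.2655), top 0.052. I close the fingers and go there.

>>> {"op": "play_rows", "data": {"increments": "-0.7 2 0 0 0 0 4;-1.6 4.5 0 0 0 0 2;-2.7 7.5 0 0 0 0 0;-3.8 10.5 0 0 0 0 0;-4.8 13.2 0 0 0 0 0"}}

```text
clock: 23.15
tcp_pos: [0.4908, 0.1431, 0.3908]
orientation: [-0.001, 0.144, 0.99, -0.0]
wrist_force: [0.3, 0.2, -0.2]
opening: 0.0005
```

>>> {"op": "play_rows", "data": {"increments": "-1 2.8 -1 0 0 0 0;-2 5.6 -3 0 0 0 0;-3 8.4 -5 0 0 0 0;-3.9 10.9 -7.5 0 0 0 0;-4.4 12.4 -10 0 0 0 0"}}

```text
clock: 23.57
tcp_pos: [0.4463, 0.2679, 0.2904]
orientation: [-0.001, 0.143, 0.99, 0.0]
wrist_force: [0.6, 0.4, -1.4]
opening: 0.0001
```

>>> {"op": "play_rows", "data": {"increments": "0 0 -1 0 0 0 0;0 0 -2 0 0 0 0;0 0 -3 0 0 0 0;0 0 -3.5 0 0 0 0;0 0 -3.5 0 0 0 0"}}

```text
clock: 23.98
tcp_pos: [0.4481, 0.2649, 0.2562]
orientation: [-0.0, 0.145, 0.989, -0.0]
wrist_force: [0.8, 0.0, -0.3]
opening: -0.0005
```

```bash
python3 - <<'E'
from h import *
w=cam('wrist','w14.png');s=cam('scene','s14.png')
P=wpts(w);circ(P,.4475,.2655,.015,.046,.06,'w button')
P=P.reshape(-1,3);tcp=ctrl.read_state()['tcp_pos']
print(tcp,ctrl.read_state()['opening'],ctrl.read_state()['orientation'])
cv2.imwrite('pics/b14.png',np.hstack([cv2.resize(w['img'],(400,300)),cv2.resize(s['img'][240:360,360:520],(400,300))]))
E
```

```text
w button 1071 circ [447.4 266.5] 11.7 bbox [446.4 266.5] z [48.9 52.9 54.1]
[0.44861452 0.26532696 0.25777395] -0.00017996854186652867 [4.26560637e-04 1.44531489e-01 9.89500086e-01 2.14621487e-04]
```

View pics/b14.png

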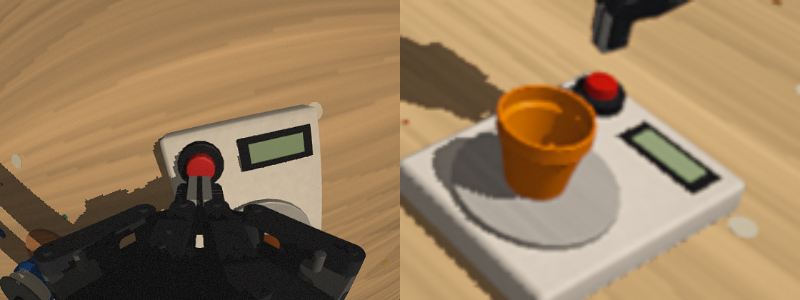

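The closed tips are over the red button (200,165). Pressing in slow steps.

>>> {"op": "play_rows", "data": {"increments": "0 0 -0.8 0 0 0 0;0 0 -1.6 0 0 0 0;0 0 -2.2 0 0 0 0;0 0 -2.6 0 0 0 0;0 0 -2.8 0 0 0 0"}}

```text
clock: 24.5
tcp_pos: [0.4475, 0.2657, 0.2279]
orientation: [-0.001, 0.144, 0.99, -0.0]
wrist_force: [-0.6, -0.4, -0.0]
opening: 0.0
```

>>> {"op": "play_rows", "data": {"increments": "0 0 -0.1 0 0 0 0;0 0 -0.2 0 0 0 0;0 0 -0.3 0 0 0 0;0 0 -0.4 0 0 0 0;0 0 -0.5 0 0 0 0"}}

```text
clock: 24.92
tcp_pos: [0.4481, 0.266, 0.2244]
orientation: [0.0, 0.144, 0.99, 0.0]
wrist_force: [-0.9, -0.2, 1.9]
opening: 0.0
```

>>> {"op": "play_rows", "data": {"increments": "0 0 -0.1 0 0 0 0;0 0 -0.2 0 0 0 0;0 0 -0.3 0 0 0 0;0 0 -0.3 0 0 0 0;0 0 -0.3 0 0 0 0"}}

```text
clock: 25.33
tcp_pos: [0.4481, 0.266, 0.2213]
orientation: [0.0, 0.144, 0.99, 0.0]
wrist_force: [-0.5, -0.4, 2.4]
opening: 0.0001
```

>>> {"op": "play_rows", "data": {"increments": "0 0 -0.1 0 0 0 0;0 0 -0.2 0 0 0 0;0 0 -0.2 0 0 0 0;0 0 -0.2 0 0 0 0;0 0 -0.2 0 0 0 0"}}

```text
clock: 25.75
tcp_pos: [0.4481, 0.266, 0.2194]
orientation: [0.0, 0.144, 0.99, 0.0]
wrist_force: [-1.3, 1.4, 5.6]
opening: -0.0004
```

>>> {"op": "play_rows", "data": {"increments": "0 0 -0.1 0 0 0 0;0 0 -0.2 0 0 0 0;0 0 -0.2 0 0 0 0;0 0 -0.2 0 0 0 0;0 0 -0.2 0 0 0 0"}}

```text
clock: 26.17
tcp_pos: [0.4483, 0.2661, 0.2191]
orientation: [0.0, 0.144, 0.99, 0.0]
wrist_force: [-8.8, -4.0, 22.4]
opening: -0.0001
```

The button hit its stop at 22 N, so it's fully down. Letting go and retreating.

>>> {"op": "play_rows", "data": {"increments": "0 0 0.3 0 0 0 0;0 0 1 0 0 0 0;0 0 2.5 0 0 0 0;0 0 5 0 0 0 0;0 0 8 0 0 0 0"}}

```text
clock: 26.58
tcp_pos: [0.4468, 0.2653, 0.2956]
orientation: [-0.002, 0.144, 0.99, -0.001]
wrist_force: [0.9, 0.7, -0.3]
opening: 0.0
```

>>> {"op": "play_rows", "data": {"increments": "-0.3 -1 3 0 0 0 0;-0.8 -3 6 0 0 0 0;-1.5 -6 9 0 0 0 0;-2 -9 10 0 0 0 0;-2.5 -10.5 10 0 0 0 0"}}

```text
clock: 27.0
tcp_pos: [0.4232, 0.159, 0.401]
orientation: [0.003, 0.144, 0.99, 0.001]
wrist_force: [0.7, 0.3, -0.3]
opening: -0.0001
```

>>> {"op": "play_rows", "data": {"increments": "0 0 0 0 0 0 0;0 0 0 0 0 0 0;0 0 0 0 0 0 0;0 0 0 0 0 0 0;0 0 0 0 0 0 0"}}

```text
clock: 27.42
tcp_pos: [0.4229, 0.1616, 0.3963]
orientation: [-0.001, 0.143, 0.99, -0.0]
wrist_force: [-0.5, -0.1, 0.3]
opening: 0.0002
```

```bash
python3 - <<'E'
from h import *
print(ctrl.read_state()['tcp_pos'],ctrl.read_state()['wrist_force'],ctrl.read_state()['clock'])
for n,f in(('wrist',wpts),('top',pts),('scene',pts)):
    P=f(cam(n,n[0]+'15.png'))
    circ(P,.541,.0095,.045,.092,.102,n+' disc');circ(P,.541,.0095,.02,.12,.135,n+' knob')
    circ(P,.556,.30,.045,.093,.12,n+' orange');circ(P,.4475,.267,.02,.045,.07,n+' button')
E
```

```text
[0.42288726 0.16159691 0.39633001] [-0.49079568 -0.06082674  0.34526118] 27.4167
wrist disc 194 circ [527.7  21. ] 14.6 bbox [530.4  21. ] z [ 97.4  98.5 100.6]
wrist knob 0
wrist orange 708 circ [556.8 300.4] 33.6 bbox [557.  300.2] z [93.6 98.  99.8]
wrist button 405 circ [447.4 266.2] 12.0 bbox [447.4 266.5] z [48.4 52.9 54.1]
top disc 900 circ [540.6   9.8] 38.0 bbox [541.1   9.8] z [92.9 95.9 99.3]
top knob 73 circ [540.2   9.6] 9.8 bbox [540.1  10. ] z [123.1 125.6 128.4]
top orange 134 circ [556.9 299.5] 33.7 bbox [556.9 299.6] z [93.6 96.3 99.6]
top button 0
scene disc 497 circ [540.6  12.1] 38.7 bbox [540.3  12. ] z [94.4 96.5 98.2]
scene knob 61 circ [539.5  12.2] 11.3 bbox [540.8  12.7] z [120.5 125.5 127.3]
scene orange 283 circ [556.8 301.9] 33.6 bbox [556.6 301.8] z [93.4 96.8 98.7]
scene button 111 circ [447.  268.5] 12.7 bbox [446.6 268.1] z [45.7 51.4 53.6]
```

View pics/s15.png

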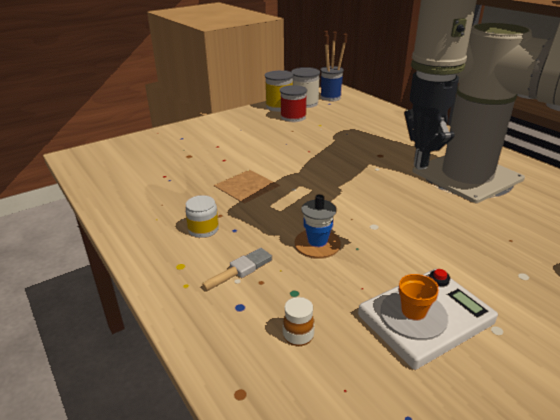

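The covered pots stand at (319,220), the orange pot is on the plate at (418,297), and the button is back up at (440,276). The tin, jar and brush have not moved. Handing in.

```bash
python3 -c "
from cell import ctrl
print(ctrl.close_job())"
```

```text
the job is handed in; nothing more can be done
None
```

The job is done and handed in at about 27.5 s of the 72 s allowed; it reports no verdict.

- **Cover to mat:** I lifted the cover off the stack and parked it knob up on the cork mat, about 1 mm from the mat's measured centre.
- **Orange pot:** I drew it straight up alone and set it on the weighing plate. It stands within about 2 mm of the plate centre, rim at about 98 mm. The white and blue pots stayed nested.
- **Cover back on:** I put the cover on the white pot. Its disc top measured about 97 mm, as expected when seated. It is level to about 0.003 rad and roughly concentric with the wooden disc.
- **Zero button:** I pressed it onto its stop (22 N) and let it go. Its top is back at about 52 mm, the height before the press.

The last pictures show the paint tin, jar and brush in place and the arm clear of everything.

One disagreement: the scene camera read y about 2–3 mm higher than the top and wrist cameras. I went by the top and wrist cameras.

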